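Tuck the last coaster under the holder's weighted arm

TASK

Take the oblong wooden coaster that stands on edge in the rack and lay it down flat on the leather mat, letting go of it. Then pick it up again by one end and tuck it, short end first, under the weighted arm of the coaster holder, on top of the two coasters already there, until it is fully home against the back stop and the arm holds it down. The two coasters below must stay in their place, and everything else must be left where it is.

Things in the scene. Friction and masses are not known exactly. Their poses are not given: they have to be found in the camera images.
- coaster: coaster to put away: plain oblong wooden slab, about 45 g, lower than the square trivet beside it. Origin at its centre; x along its 100 mm length, y through its 8 mm thickness, z along its 64 mm width. Starts on a long edge in one of the rack's slots, top edge 74 mm above the table; may lean 0.1 rad. Lying flat, its y is vertical (either way up is right)
- rack: fixed wooden rack, 100 x 125 mm, two slots along its x at y = -35 and +35 mm, each 11 mm wide, open at the ends; slot floor 10 mm and wall tops 32 mm above the table. Which slot has the coaster varies. Origin under its centre
- mat: fixed brown leather table mat, 210 mm (its x) by 170 mm (its y), 3 mm thick, clear of other things; origin under its centre
- holder: fixed steel coaster holder: base plate 12 mm thick, x -55 to +110 mm, 105 mm wide. Coasters go in along +x from its open -x side. Origin at table height under the home place, z up. On each side two round posts (at x 0 and 36 mm, 10 mm thick, 46 mm tall) leave 3 mm beside a coaster; nearer the mouth the sides are open for fingers
- home (a point): centre of the new coaster once home on the pile: 32 mm above the holder's origin (the pile's top is 28 mm above the table). Its short ends then lie at holder x = -50 and +50 mm; the back stop's face is at x = +50 mm, 54 mm tall. Axes as the holder's
- clamp (a joint): angle (rad) of the holder's steel arm, 22 mm wide, hinged behind the back stop (axis along y at holder x +88 mm, 42 mm up): about 0 on two coasters, about 0.09 on three, grows as it rises, stop at 0.7. Weight and spring press on the pile with about 3 N. Round weight on it: 32 mm wide, at x +26 mm, top 62 mm above the table
- clamp_foot (a point): middle of the lowest line of the arm's foot bar, which rests on the pile at holder x = 0
- lip (a point): underside of the tip of the arm's upturned lip, 40 mm wide, at holder x = -26 mm and 15 mm above the pile; from here the underside slopes down at 32 degrees to the foot bar, so a coaster slid in flat along the pile's top lifts the arm by itself, with 5 to 15 N of push
- pile_low: the lower coaster of the pile, same slab lying flat, loose; origin at its centre, x along its length, z through its thickness
- pile_top: the upper coaster of the pile, likewise
- trivet: a square wooden trivet, 92 x 92 x 8 mm, standing on edge in the rack's other slot; origin at its centre
- pepper_mill: a turned wooden pepper mill, 54 mm wide, 160 mm tall; origin under its foot
- mug: a white mug, 80 mm wide, 90 mm tall; origin under its foot
- candle: a white pillar candle, 60 mm wide, 90 mm tall; origin under its foot
- jam_jar: a glass jar with a steel lid, 66 mm wide, 85 mm tall; origin under its foot
- bowl: a wooden bowl, 150 mm wide, 60 mm tall; origin under its foot
Not all that is in view belongs to the job. What is shaped like the pile_top but red is not meant. What is shaped like the coaster but purple is not meant.

How it is judged:
On the way:
1. the coaster lies flat on the mat, let go (angle between the y axis of coaster and the z axis of mat, either way round below 0.06 rad and height (world z) of coaster below 0.011 m and horizontal distance between coaster and mat below 0.1 m and contact force between coaster and the fingers below 0.05 N and linear speed of coaster below 0.02 m/s), for 0.2 s.
At the end, for the whole second after the job is handed in: Coaster flat (0.06 rad) and straight (0.1 rad) on the pile under the arm, at rest; its centre within 4 mm of home lengthwise, 6 mm sideways, 3 mm in height (32 mm above the table); arm resting on it (0.06 to 0.13 rad); both lower coasters within 6 mm of home (3 mm in height) (x of coaster in the frame of holder between -0.004 and 0.004 m and y of coaster in the frame of holder between -0.006 and 0.006 m and z of coaster in the frame of holder between 0.029 and 0.035 m and angle between the y axis of coaster and the z axis of holder, either way round below 0.06 rad and angle between the x axis of coaster and the x axis of holder, either way round below 0.1 rad and value of joint clamp between 0.06 and 0.13 rad and linear speed of coaster below 0.01 m/s and x of pile_low in the frame of holder between -0.006 and 0.006 m and y of pile_low in the frame of holder between -0.006 and 0.006 m and z of pile_low in the frame of holder between 0.013 and 0.019 m and x of pile_top in the frame of holder between -0.006 and 0.006 m and y of pile_top in the frame of holder between -0.006 and 0.006 m and z of pile_top in the frame of holder between 0.021 and 0.027 m); the robot touches nothing.
It fails at once if a bystander (trivet, mill, mug, candle, jar or bowl) is moved by more than 30 mm (distance of any of trivet, pepper_mill, mug, candle, jam_jar, bowl from where it was at the start of the episode above 0.03 m).
It also fails if it takes over 69 s, if anything falls off the work surface, if the arm or the gripper's body presses on something with over 40 N, if the wrist force passes 120 N, or if a joint passes its speed limit or range.

ROBOT

A 6-joint arm with a two-finger parallel gripper is mounted at the origin on the work surface. World frame = base frame: x ahead of the robot, y to its left, z up, the work surface at z = 0. Lengths are in m, angles in rad, forces in N, time in s.
With the tool pointing down it reaches from about 0.275 to 0.875 m from the base axis. Payload 12.5 kg.
Tool frame: the origin (TCP) lies at the very end of the fingers, on their centre line; the grasp point (between the pads) lies 19 mm behind it; z points along the fingers, y is the line along which they close (so a half turn about z gives the same grasp; the last joint's range is limited). The gripper opens to 85 mm and grips with 20 to 120 N. Pads are 22 mm wide; open, the fingers measure 114 mm over their backs; the gripper's body (76 mm by 85 mm) begins 54 mm behind the grasp point. The pads swing forward as they close: fully open they stand 13 mm farther back than shut.
Start: joints at [1.23, 0.351, 1.652, -0, 1.139, -0.085], TCP at [0.139, 0.532, 0.231] pointing down, gripper open.
Joint ranges: [-2.75, 2.75], [-0.79, 2.1], [0.01, 2.65], [-1.57, 4.71], [0.07, 3.14], [-2.87, 2.87]. Speed limits (rad/s): [2.22, 2.22, 2.79, 3.14, 3.14, 3.14].

INTERFACE

Orientations are given as a 3x3 rotation matrix whose columns are the frame's x, y, z axes.
In Python, from bench import manip gives the robot as it stands. Calls block until the motion is done:
- manip.move_ptp(position, orientation): joint-space move of the TCP to a pose.
- manip.move_l(position, attitude=None, max_speed=0.15): straight line of the TCP; attitude=None keeps the orientation; max_speed is the mean speed in m/s.
- manip.move_j(angles): joint-space move.
- manip.set_gripper(opening, effort=None): opening from 0.0 (shut) to 1.0 (fully open); effort is the grip in N (None keeps the last); returns when the fingers have stopped.
- manip.dwell(seconds).
- manip.inverse_kinematics(position, orientation): joint angles nearest the present ones, or None.
- manip.grab_frame(name): name is "side" or "top"; returns (picture, depth): 420x560x3 uint8, red, green, blue; 420x560 float32, m along the optical axis (not along the pixel's ray), 0 where there is no reading.
- manip.get_calibration(name): a dict with "camera_matrix" (3x3 intrinsics, pixels), "k1" (the pictures are not rectified: a ray, as slopes to the right and down, at radius r is drawn at 1 + k1 r^2 times it, then the intrinsics apply), "R" (3x3) and "t" (3): a world point X has camera coordinates R X + t. Camera axes: x right, y down, z forward; pixel columns grow to the right and rows downward; lengths in m; the calibration is good to about 2 mm. A picture is of the moment at which its call begins. get_calibration takes no time and is no camera call.
A pose or a line that the arm cannot do raises manip.Unreachable and nothing moves.
- manip.sign_off(): hands the job in; it is judged then, once.
Trained networks look in the newest picture that a camera, given by its name, has taken for a name from the list of things; names that differ only in an ending like _2 or _b are one class to them, and where a whole thing is asked for, a point or a joint stands for the part that bears it (a point fixed in the world has none). Each returns a list of dicts, best first, with "confidence" (0 to 1); they miss things now and then, are a little off and sometimes report something else, mostly with a low value. They report only what shows in the picture. A call takes as long as a camera call. They do not tell look-alikes from the thing itself.
- manip.look_for(camera, name): "at" ([x, y, z] in m, in world coordinates, good to about 4 mm: the middle of the surface that is visible of it).
Readings, each from a call of its own:
- manip.current_time(): time.
- manip.current_qpos(): joint angles.
- manip.current_joint_vel(): joint speeds.
- manip.current_joint_torque(): joint torques, N m.
- manip.current_ee_pos(): TCP position.
- manip.current_tcp_rot(): TCP orientation.
- manip.current_force(): force on the tool from outside, world axes, zero at the start.
- manip.current_ft_torque(): the same for the moment, N m.
- manip.current_grip_width(): opening from 0.0 (shut) to 1.0 (fully open).
- manip.current_grip_force(): force on a finger pad.
Only numpy, scipy, OpenCV 4.12 (cv2) and the standard library are available. Lean on these libraries where they do the work, as an engineer would, in place of code of your own. Each camera call takes 0.05 s, during which the arm holds its last target. There are 200 camera calls.

## Working session

There is one attempt and no reset: what is moved stays moved. The work goes in short steps, each a Python script; the robot and the scene stay as the last script left them, time stands still between calls to the robot, and variables do not carry over. Pictures are saved under pics/ and viewed, at most 10 in all, crops included, and the job is handed in when it is done.

```bash
mkdir -p pics; ls
python3 - <<'E'
from bench import manip
import cv2,numpy as np
for n in("top","side"):
    p,d=manip.grab_frame(n); cv2.imwrite(f"pics/{n}0.png",p[...,::-1]); np.savez(f"{n}0.npz",p=p,d=d)
    c=manip.get_calibration(n); print(n,c)
    for k in("coaster","rack","mat","holder","clamp","pile_top","trivet"):
        print(k,[(np.round(r["at"],3).tolist(),round(r["confidence"],2)) for r in manip.look_for(n,k)])
print(manip.current_time(),manip.current_tcp_rot())
E
```

```text
pics
top {'camera_matrix': array([[536.04367727,   0.        , 276.53805635],
       [  0.        , 536.04367727, 208.46383813],
       [  0.        ,   0.        ,   1.        ]]), 'k1': -0.08463869682283785, 'R': array([[-0.0472305 , -0.99887444, -0.00437385],
       [-0.97418627,  0.04702995, -0.2207924 ],
       [ 0.22074959, -0.00616719, -0.97531102]]), 't': array([0.02470482, 0.5621876 , 1.51413443])}
coaster [([0.365, -0.244, 0.059], 0.76), ([0.526, -0.229, 0.066], 0.48)]
rack [([0.522, -0.262, 0.01], 0.89)]
mat [([0.502, -0.049, 0.005], 0.6)]
holder []
clamp [([0.655, 0.252, 0.045], 0.81), ([0.5, -0.045, 0.002], 0.34)]
pile_top [([0.624, 0.237, 0.028], 0.88), ([0.384, 0.269, 0.007], 0.71)]
trivet [([0.533, -0.299, 0.078], 0.71)]
side {'camera_matrix': array([[484.17820118,   0.        , 269.57619572],
       [  0.        , 484.17820118, 215.42123171],
       [  0.        ,   0.        ,   1.        ]]), 'k1': 0.028114833762211983, 'R': array([[ 0.99209147, -0.12514925, -0.00960131],
       [-0.08721258, -0.63229921, -0.76979976],
       [ 0.09026897,  0.76454913, -0.63821324]]), 't': array([-0.54735286,  0.08687451,  1.29226474])}
coaster [([0.365, -0.256, 0.042], 0.91), ([0.529, -0.234, 0.056], 0.59)]
rack [([0.523, -0.317, 0.013], 0.73), ([0.5, -0.06, 0.003], 0.41)]
mat []
holder [([0.682, 0.235, 0.018], 0.59), ([0.524, -0.316, 0.009], 0.18)]
clamp [([0.657, 0.243, 0.043], 0.55)]
pile_top [([0.624, 0.228, 0.028], 0.7), ([0.384, 0.268, 0.005], 0.6)]
trivet [([0.529, -0.303, 0.07], 0.89)]
0.8 [[-9.67456704e-01  2.53036609e-01 -3.76636846e-05]
 [ 2.53036610e-01  9.67456703e-01 -4.30557195e-05]
 [ 2.55433109e-05 -5.11848356e-05 -9.99999998e-01]]
```

View pics/top0.png

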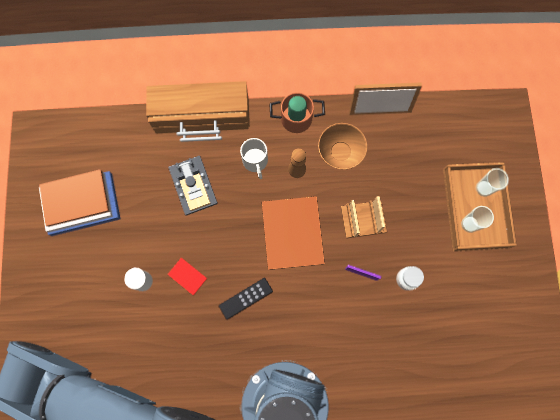

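View pics/side0.png

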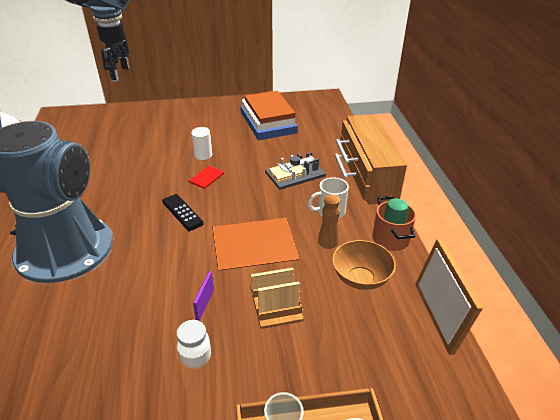

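The top picture shows the rack at (363,217), with slabs at columns 354 and 378. The mat is at (293,233), the holder at (192,185) with its mouth towards the robot, the red slab at (187,276) and the purple one at (363,272). Coaster candidates are the purple slab (363,272), excluded by its colour, and the two rack slabs at (354,217) and (378,215). The coaster should be the lower of those two, so I'll check heights by depth and in a crop.

```bash
cat > h.py <<'E'
import numpy as np,cv2
from bench import manip
def cloud(n,d):
    c=manip.get_calibration(n);K=c["camera_matrix"];k=c["k1"]
    v,u=np.mgrid[:d.shape[0],:d.shape[1]]
    pts=np.stack([u,v],-1).reshape(-1,1,2).astype(np.float64)
    s=cv2.undistortPoints(pts,K,np.array([k,0,0,0,0.])).reshape(*d.shape,2)
    P=np.dstack([s,np.ones(d.shape)])*d[...,None]
    return (P-c["t"])@c["R"]
def proj(n,X):
    c=manip.get_calibration(n);X=np.atleast_2d(X)
    return cv2.projectPoints(X.astype(float),cv2.Rodrigues(c["R"])[0],c["t"],c["camera_matrix"],np.array([c["k1"],0,0,0,0.]))[0].reshape(-1,2)
E
python3 - <<'E'
from h import *
a=[]
for n,boxes in(("top",[(330,185,400,247),(160,145,230,225)]),("side",[(235,255,315,335),(255,140,335,200)])):
    z=np.load(n+"0.npz");p,d=z["p"],z["d"];X=cloud(n,d)
    a.append(np.hstack([cv2.resize(p[y0:y1,x0:x1],(400,300),interpolation=cv2.INTER_CUBIC) for x0,y0,x1,y1 in boxes]))
    R=(abs(X[...,0]-.53)<.1)&(abs(X[...,1]+.265)<.09)&(d>0)
    for nm,lo,hi in(("y>-.265",-.265,-.2),("y<",-.34,-.265)):
        m=R&(X[...,1]>lo)&(X[...,1]<hi)&(X[...,2]>.04); q=X[m]
        print(n,nm,len(q),np.percentile(q[:,2],[50,90,99]),q.min(0),q.max(0))
        for zl in (.04,.05,.06,.07,.08,.09):
            s=q[abs(q[:,2]-zl)<.005]
            if len(s)>5: print("  z",zl,len(s),s[:,0].min().round(4),s[:,0].max().round(4),"y-fit at x=.52, slope",np.polyfit(s[:,0]-.52,s[:,1],1)[::-1].round(4), s[:,1].min().round(4),s[:,1].max().round(4))
    # mat
    hsv=cv2.cvtColor(p,cv2.COLOR_RGB2HSV)
    m=(abs(X[...,0]-.5)<.14)&(abs(X[...,1]+.05)<.12)&(X[...,2]<.02)&(hsv[...,1]>170)&(p[...,0]>110)&(d>0)
    print(n,"mat",m.sum(),cv2.minAreaRect((X[m][:,:2]*1000).astype(np.float32)),np.median(X[m][:,2]))
    # holder
    h=(abs(X[...,0]-.64)<.12)&(abs(X[...,1]-.24)<.1)&(d>0)
    for lo,hi in((.008,.016),(.008,.075),(.024,.032),(.05,.058),(.058,.068)):
        m=h&(X[...,2]>lo)&(X[...,2]<hi); 
        if m.sum()>5: print(n,"holder",lo,hi,m.sum(),cv2.minAreaRect((X[m][:,:2]*1000).astype(np.float32)))
    tb=h&(abs(X[...,2])<.006);print("table z",np.median(X[tb][:,2]))
    m=h&(hsv[...,0]>18)&(hsv[...,0]<35)&(hsv[...,1]>60)&(p[...,0]>150)&(X[...,2]>.02)&(X[...,2]<.036)
    print(n,"pile",m.sum(),np.median(X[m],0),cv2.minAreaRect((X[m][:,:2]*1000).astype(np.float32)))
cv2.imwrite("pics/crops.png",np.vstack(a)[...,::-1])
E
```

```text
top y>-.265 155 [0.07025507 0.07800713 0.08124273] [ 0.47620384 -0.23817789  0.04066655] [ 0.5757389  -0.21808723  0.08257077]
  z 0.04 9 0.5004 0.564 y-fit at x=.52, slope [-0.2269  0.1391] -0.229 -0.2181
  z 0.05 16 0.4772 0.5696 y-fit at x=.52, slope [-0.2272  0.1061] -0.2377 -0.2218
  z 0.06 20 0.4762 0.5712 y-fit at x=.52, slope [-0.2269  0.0991] -0.2338 -0.2221
  z 0.07 75 0.4771 0.5757 y-fit at x=.52, slope [-0.2303  0.0914] -0.2382 -0.2215
  z 0.08 35 0.479 0.5681 y-fit at x=.52, slope [-0.2292  0.0955] -0.2345 -0.2226
top y< 238 [0.0861665  0.10461716 0.10727253] [ 0.48467062 -0.30786617  0.04019876] [ 0.57688999 -0.28544843  0.10870318]
  z 0.04 17 0.4847 0.5735 y-fit at x=.52, slope [-0.2977  0.1068] -0.3023 -0.2916
  z 0.05 20 0.4854 0.5706 y-fit at x=.52, slope [-0.2976  0.1147] -0.3067 -0.2854
  z 0.06 26 0.4864 0.5755 y-fit at x=.52, slope [-0.298   0.1011] -0.3042 -0.2923
  z 0.07 24 0.486 0.5759 y-fit at x=.52, slope [-0.2979  0.0999] -0.3068 -0.2927
  z 0.08 28 0.4855 0.5723 y-fit at x=.52, slope [-0.2983  0.1089] -0.3062 -0.2926
  z 0.09 24 0.4853 0.5732 y-fit at x
[... 2421 characters left out ...]
48828)
side holder 0.008 0.075 1207 ((665.666748046875, 247.72927856445312), (169.92404174804688, 109.19613647460938), 16.098285675048828)
side holder 0.024 0.032 284 ((659.2164306640625, 247.66522216796875), (147.44920349121094, 87.61536407470703), 21.426071166992188)
side holder 0.05 0.058 63 ((691.4960327148438, 259.1277770996094), (90.8757095336914, 66.22290802001953), 1.512946367263794)
side holder 0.058 0.068 53 ((661.8839111328125, 250.4002227783203), (32.84442138671875, 27.96778106689453), 80.08073425292969)
table z 0.0005896567318629691
side pile 29 [0.62150532 0.22493766 0.02738629] ((637.147705078125, 241.67237854003906), (96.35465240478516, 68.57316589355469), 16.035686492919922)
```

View pics/crops.png

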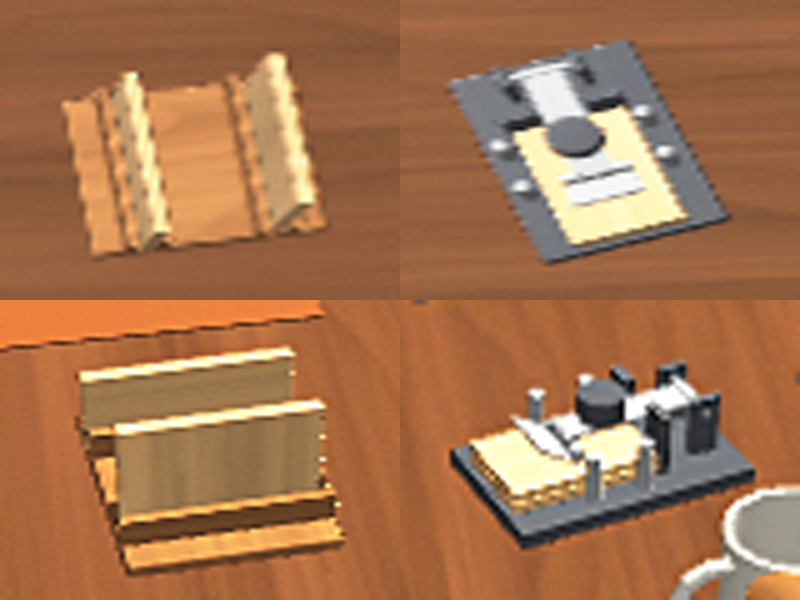

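The crop confirms it. The left slab in the rack, top (354,217), is about 74 mm high and oblong. The one at (378,215) is about 102 mm and square, so it is the trivet. The holder's mouth faces the robot with its +x about 17° to the left. I'll check reachability, then grasp.

```bash
cat >> h.py <<'E'
from scipy.spatial.transform import Rotation as Ro
def down(yaw):
    c,s=np.cos(yaw),np.sin(yaw); y=np.array([-s,c,0]);z=np.array([0,0,-1.]); return np.column_stack([np.cross(y,z),y,z])
def tilt(yaw,deg):
    return Ro.from_rotvec(np.deg2rad(deg)*np.array([np.cos(yaw),np.sin(yaw),0])).as_matrix()@down(yaw)
E
python3 - <<'E'
from h import *
ik=manip.inverse_kinematics
for nm,p,R in(("rack",[.527,-.231,.046],down(.09)),("lay-",[.501,-.053,.03],tilt(.09,-50)),("lay-up",[.501,.03,.11],tilt(.09,-50)),("lay+",[.501,-.045,.03],tilt(.09,50)),("pick",[.46,-.05,.004],down(.09)),("home",[.60,.23,.03],down(.3)),("pre",[.5,.2,.03],down(.3))):
    q=ik(p,R);print(nm,None if q is None else np.round(q,2))
E
```

```text
rack [-0.49  0.64  1.71 -0.    0.79 -2.15]
lay- [ 0.21  0.77  1.9  -1.11  1.01 -0.56]
lay-up [ 0.36  0.64  1.82 -0.92  1.19 -0.7 ]
lay+ [-0.53  0.84  1.71  0.71  1.28 -2.64]
pick [-0.21  0.59  2.01 -0.    0.54 -1.87]
home [ 0.29  0.76  1.52 -0.    0.86 -1.58]
pre [ 0.29  0.62  1.81 -0.    0.7  -1.58]
```

Run:
```python
from h import *
m=manip
m.set_gripper(.45,40)
m.move_ptp([.527,-.231,.15],down(.09))
m.move_l([.527,-.231,.046],max_speed=.15)
print(m.current_force(), m.current_time())
m.set_gripper(0.0,40)
print(m.current_grip_width(),m.current_grip_force(),m.current_force())
m.move_l([.527,-.231,.14],max_speed=.12)
print(m.current_grip_width(),m.current_grip_force())
m.move_l([.501,-.04,.13],tilt(.09,-50),max_speed=.12)
p,d=m.grab_frame("side");cv2.imwrite("pics/s1.png",cv2.resize(p[120:330,180:400],(660,630))[:600,...,::-1])
print(m.current_time(),m.current_ee_pos(),m.current_grip_width())
```

```text
[-0.95896804 -0.01993194 -0.24720143] 5.1833
0.08796974889544062 40.59818387031555 [-0.44626538  0.61378216  5.62827142]
0.08136451300103498 39.61444437503815
8.3 [ 0.50106865 -0.04051275  0.13023214] 0.08610921809954104
```

View pics/s1.png

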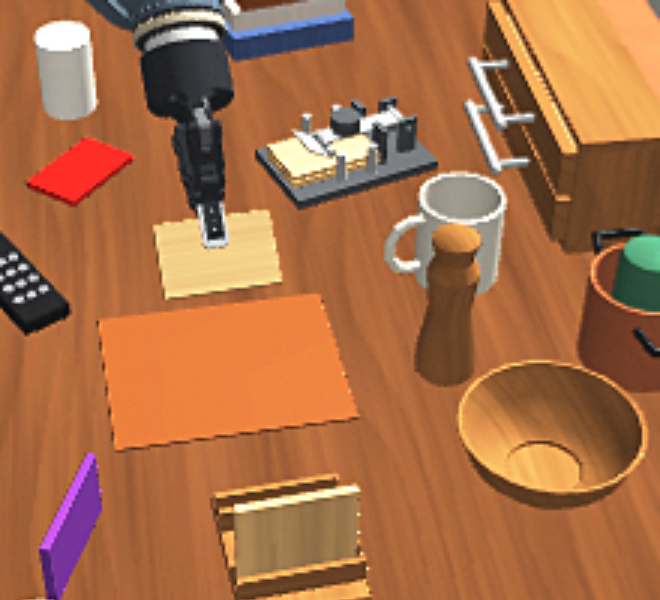

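The coaster is held by its long edge at (215,250) and tilted as planned. The mat is below it at (225,370) and the rack slot is empty. I'll lay it down now.

Run:
```python
from h import *
m=manip
R=tilt(.09,-50)
m.move_l([.501,-.053,.034],max_speed=.1)
f0=m.current_force()
z=.034
while z>.022:
    z-=.0015; m.move_l([.501,-.053,z],max_speed=.03)
    f=m.current_force()-f0
    if np.linalg.norm(f)>2: break
print("contact",z,f)
m.set_gripper(.25,40)
m.move_l(np.array([.501,-.053,z])-.09*R[:,2],max_speed=.08)
m.move_l([.46,.10,.20],max_speed=.2)
m.dwell(.2)
for n in("top","side"):
    p,d=m.grab_frame(n);np.savez(n+"1.npz",p=p,d=d)
    X=cloud(n,d);hsv=cv2.cvtColor(p,cv2.COLOR_RGB2HSV)
    k=(d>0)&(abs(X[...,0]-.5)<.13)&(abs(X[...,1]+.05)<.11)&(hsv[...,0]>14)&(hsv[...,0]<35)&(X[...,2]<.05)&(X[...,2]>.005)&(p[...,0]>120)
    print(n,k.sum(),np.median(X[k],0),np.ptp(X[k],0),cv2.minAreaRect((X[k][:,:2]*1000).astype(np.float32)))
cv2.imwrite("pics/s2.png",np.hstack([cv2.resize(np.load(n+"1.npz")["p"][y:y+120,x:x+120],(400,400)) for n,x,y in(("top",235,170),("side",195,190))])[...,::-1])
print(m.current_time())
```

```text
contact 0.0295 [-0.07970111  1.28558613  1.87881008]
top 660 [ 0.49845445 -0.04640257  0.01127742] [0.10395524 0.06923062 0.01627414] ((499.8339538574219, -46.10956573486328), (100.68736267089844, 63.42426681518555), 5.185837745666504)
side 645 [ 0.5009167  -0.0511919   0.01122405] [0.1535264  0.07752508 0.01228074] ((476.17742919921875, -48.02252960205078), (151.02586364746094, 74.2356948852539), 5.152121543884277)
12.9083
```

View pics/s2.png

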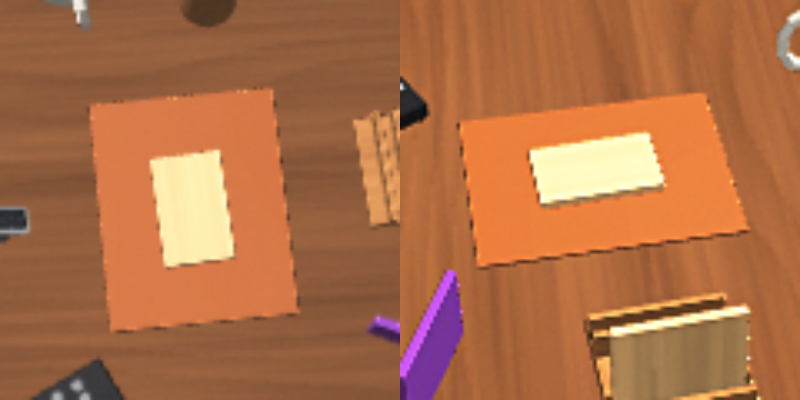

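The coaster lies flat on the mat, let go: top-picture crop (192,208), side-picture crop (597,170), yaw about 0.09. Next I'll pick it up by its near end across the width, touching the mat first to get finger height.

Run:
```python
from h import *
m=manip
y=.09; c=np.array([.5003,-.0485])-.040*np.array([np.cos(y),np.sin(y)])
P=lambda z:[c[0],c[1],z]
m.set_gripper(.88,60)
m.move_ptp(P(.06),down(y))
m.move_l(P(.004),max_speed=.12)
m.dwell(.1);f0=m.current_force();z=.004
while z>-.014:
    z-=.001; m.move_l(P(z),max_speed=.03); f=m.current_force()-f0
    if f[2]>2: break
print("touch",z,f,m.current_ee_pos())
m.move_l(P(z+.0042),max_speed=.05)
m.set_gripper(.5,60)
m.dwell(.2)
print("grip",m.current_grip_width(),m.current_grip_force(),m.current_force()-f0,m.current_ee_pos())
m.move_l(P(z+.0042+.05),max_speed=.08)
print("lift",m.current_grip_width(),m.current_grip_force(),m.current_time())
p,d=m.grab_frame("side");cv2.imwrite("pics/s3.png",cv2.resize(p[130:290,160:320],(600,600),interpolation=2)[...,::-1])
print("zt",z)
```

```text
touch -0.007 [-3.1488608   1.61322493 14.1807918 ] [ 0.4605327  -0.05211339 -0.00638292]
grip 0.7221848807655774 64.3118435123376 [-3.56107083  0.04024678 11.9117846 ] [ 0.46056113 -0.05212593 -0.00236816]
lift 0.7253924267982853 65.17845869064331 19.4667
zt -0.007
```

View pics/s3.png

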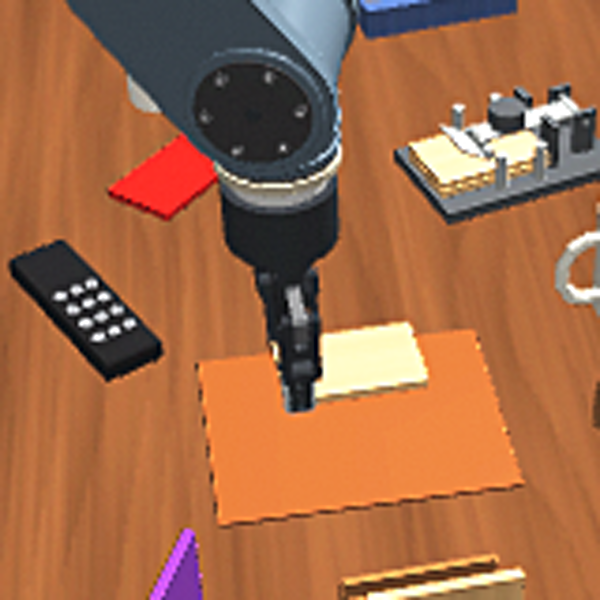

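The coaster is held level by its near end, with the fingers at crop (300,340). I'll refine the holder pose from rectified views of the earlier top and side pictures before moving in.

```bash
cat >> h.py <<'E'
def ortho(n,p,o,yaw,z,x0,x1,y0,y1,s=.0005):
    xs=np.arange(x0,x1,s);ys=np.arange(y0,y1,s);gx,gy=np.meshgrid(xs,ys)  # rows y, cols x (local frame)
    c,sn=np.cos(yaw),np.sin(yaw)
    W=np.stack([o[0]+c*gx-sn*gy,o[1]+sn*gx+c*gy,np.full_like(gx,z)],-1).reshape(-1,3)
    uv=proj(n,W).reshape(*gx.shape,2).astype(np.float32)
    return cv2.remap(p,uv[...,0],uv[...,1],cv2.INTER_LINEAR),xs,ys
E
python3 - <<'E'
from h import *
o=[.6385,.242];yaw=.30
rows=[]
for n in("top","side"):
    p=np.load(n+"1.npz")["p"]
    for z in(.028,.012):
        im,xs,ys=ortho(n,p,o,yaw,z,-.09,.13,-.075,.075)
        im=im[::-1].copy()
        hx,hy=(-.05,.05,.032),0
        b=(-.05,.05,-.032,.032) if z>.02 else(-.055,.110,-.0525,.0525)
        f=lambda x,y:(int((x+.09)/.0005),int((.075-y)/.0005))
        cv2.rectangle(im,f(b[0],b[2]),f(b[1],b[3]),(255,0,0),1)
        rows.append(im[:300,:400])
cv2.imwrite("pics/ortho.png",np.vstack([np.hstack(rows[:2]),np.hstack(rows[2:])])[...,::-1])
E
```

```text
(no output)
```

View pics/ortho.png

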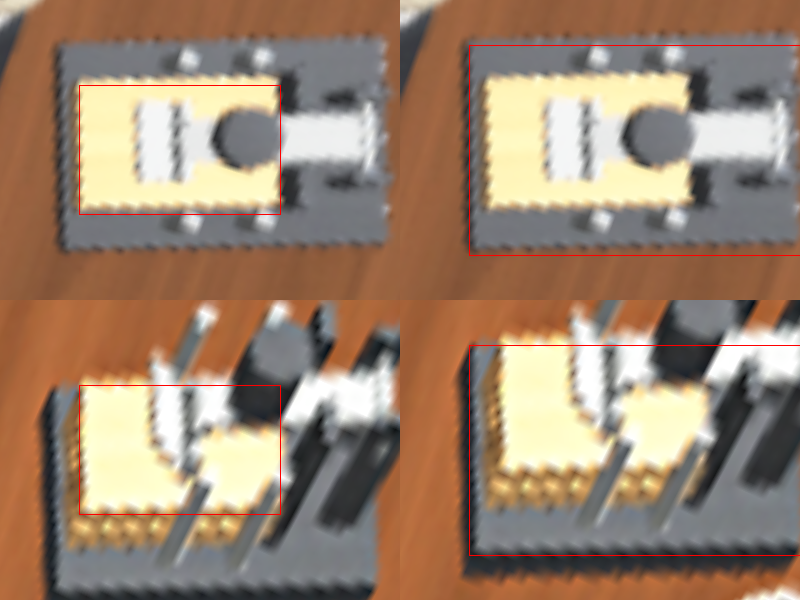

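Both cameras agree that the pile sits about +2 mm sideways from my guess (top-view box rows 80–210 against 85–214), with yaw about 0.312. I'll move to the mouth and measure the held coaster against the pile in the same pictures.

```bash
cat >> h.py <<'E'
O=np.array([.6379,.2439]);YAW=.312
def H(x,y,z,o=O,yaw=YAW):
    c,s=np.cos(yaw),np.sin(yaw);return [o[0]+c*x-s*y,o[1]+s*x+c*y,z]
ZP=.0222  # TCP z with held coaster lying on pile
E
python3 - <<'E'
from h import *
m=manip
m.move_l([.462,-.052,.10],max_speed=.15)
m.move_l(H(-.152,0,ZP+.02),down(YAW),max_speed=.15)
m.dwell(.2)
print(m.current_ee_pos(),H(-.152,0,ZP+.02),m.current_grip_width(),m.current_time())
rows=[]
for n in("top","side"):
    p,d=m.grab_frame(n);np.savez(n+"2.npz",p=p,d=d);X=cloud(n,d)
    L=(X[...,:2]-O)@np.array([[np.cos(YAW),-np.sin(YAW)],[np.sin(YAW),np.cos(YAW)]])
    k=(d>0)&(abs(L[...,0]+.085)<.02)&(abs(L[...,1])<.028)&(X[...,2]>.03)&(X[...,2]<.07)
    A=np.c_[L[k],np.ones(k.sum())];print(n,"held top plane: slopes,z@x-.085",np.linalg.lstsq(np.c_[A[:,0]+.085,A[:,1:]],X[k][:,2],rcond=None)[0].round(4),k.sum())
    k=(d>0)&(abs(L[...,0]+.04)<.008)&(abs(L[...,1])<.028)&(X[...,2]<.034);print("pile z",np.median(X[k][:,2]))
    for z,b in((.028,(-.05,.05,-.032,.032)),(ZP-.0222+.02+.036,(-.162,-.062,-.032,.032))):
        im,xs,ys=ortho(n,p,O,YAW,z,-.15,.05,-.06,.06); im=im[::-1].copy()
        g=cv2.cvtColor(im,cv2.COLOR_RGB2HSV)
        f=lambda x,y:(int(round((x+.15)/.0005)),int(round((.06-y)/.0005)))
        cv2.rectangle(im,f(b[0],b[2]),f(b[1],b[3]),(255,0,0),1)
        rows.append(im)
cv2.imwrite("pics/o2.png",cv2.resize(np.vstack([np.hstack(rows[:2]),np.hstack(rows[2:])]),(800,480))[...,::-1])
E
```

```text
[0.49329665 0.19696907 0.04231206] [np.float64(0.4932383246503339), np.float64(0.19724167078615212), 0.0422] 0.7277113710844014 22.0833
top held top plane: slopes,z@x-.085 [0. 0. 0.] 0
pile z nan
side held top plane: slopes,z@x-.085 [-0.0143 -0.0096  0.0558] 137
pile z 0.028137092423699432
  return _methods._mean(a, axis=axis, dtype=dtype,
  ret = ret.dtype.type(ret / rcount)
```

View pics/o2.png

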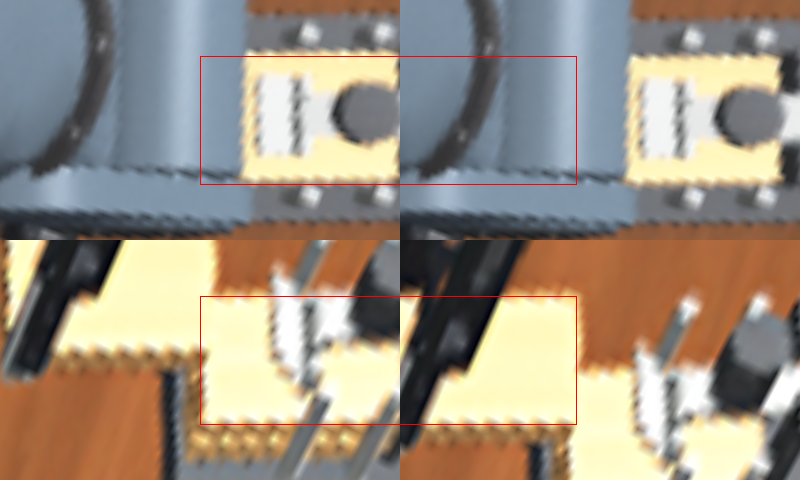

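The arm hides the top view. The side view (bottom row) shows the held coaster front at (581,360) and the pile mouth edge at (203,360), nearly collinear. I'll measure those edges to sub-pixel level.

Run:
```python
from h import *
p=np.load("side2.npz")["p"]
def edges(n,p,z,xa,xb,lab):
    im,xs,ys=ortho(n,p,O,YAW,z,xa,xb,-.05,.05,.00025)
    g=cv2.GaussianBlur(im[...,1].astype(float),(0,0),4)   # green: bright wood vs rest
    d=np.gradient(g,axis=0)
    for nm,lo,hi,sg in(("lowY",-.038,-.026,1),("highY",.026,.038,-1)):
        m=(ys>lo)&(ys<hi);e=ys[m][np.argmax(sg*d[m],axis=0)]
        a=np.polyfit(xs-xs.mean(),e,1);print(lab,nm,"y %.4f slope %.3f sd %.4f"%(a[1],a[0],np.std(e-np.polyval(a,xs-xs.mean()))))
def front(z,lo,hi,sg,lab):
    im,xs,ys=ortho("side",p,O,YAW,z,lo,hi,-.02,.02,.00025)
    d=np.gradient(cv2.GaussianBlur(im[...,1].astype(float),(0,0),4),axis=1)
    print(lab,"x %.4f"%np.median(xs[np.argmax(sg*d,axis=1)]))
edges("side",p,.056,-.10,-.066,"held");edges("side",p,.028,-.045,-.033,"pile")
front(.056,-.075,-.05,-1,"held front")
front(.028,-.058,-.042,1,"pile mouth")
p1=np.load("side1.npz")["p"];edges("side",p1,.028,-.045,-.033,"pile side1")
p1=np.load("top1.npz")["p"];edges("top",p1,.028,-.045,.045,"pile top1");edges("top",p1,.028,-.045,-.028,"pile top1 mouth")
```

```text
held lowY y -0.0326 slope 0.005 sd 0.0004
held highY y 0.0322 slope 0.017 sd 0.0007
pile lowY y -0.0321 slope 0.127 sd 0.0004
pile highY y 0.0321 slope 0.253 sd 0.0004
held front x -0.0595
pile mouth x -0.0482
pile side1 lowY y -0.0321 slope 0.119 sd 0.0005
pile side1 highY y 0.0325 slope 0.105 sd 0.0004
pile top1 lowY y -0.0300 slope 0.002 sd 0.0005
pile top1 highY y 0.0337 slope 0.008 sd 0.0004
pile top1 mouth lowY y -0.0301 slope -0.004 sd 0.0004
pile top1 mouth highY y 0.0334 slope -0.004 sd 0.0004
```

Held coaster and pile are collinear within 0.5 mm in the same camera, and home should come at TCP local x of about -0.041. Inserting now.

```bash
cat > ins.py <<'E'
from h import *
m=manip
ex=np.array([np.cos(YAW),np.sin(YAW),0]);ey=np.array([-np.sin(YAW),np.cos(YAW),0])
def F(): 
    f=m.current_force()-f0; return round(float(f@ex),1),round(float(f@ey),1),round(float(f[2]),1)
m.dwell(.1);f0=m.current_force()
z=ZP+.002
m.move_l(H(-.152,0,z),max_speed=.06)
m.move_l(H(-.128,0,z),max_speed=.06);print("entered",F())
while z>ZP-.002:
    z-=.0005;m.move_l(H(-.128,0,z),max_speed=.03)
    if F()[2]>1.5:break
print("on pile z-ZP",z-ZP,F())
x=-.128
while x<-.036:
    x+=.006 if x<-.055 else .001
    m.move_l(H(x,0,z),max_speed=.05);f=F();print(round(x,3),f,round(m.current_grip_width(),3))
    if f[0]<-30 or abs(f[1])>20 or abs(f[2])>30:break
print(m.current_time(),m.current_ee_pos(),H(x,0,z))
E
python3 ins.py
```

```text
entered (-0.6, 1.1, 0.4)
on pile z-ZP -0.0005000000000000039 (-0.6, 0.9, 2.5)
-0.122 (1.6, 1.3, 1.8) 0.725
-0.116 (1.6, 0.6, 2.1) 0.726
-0.11 (1.7, 1.1, 1.5) 0.724
-0.104 (-3.0, 0.8, 5.9) 0.724
-0.098 (-8.4, -0.8, 9.1) 0.727
-0.092 (-15.1, 0.7, 11.2) 0.728
-0.086 (-9.1, 0.6, 9.8) 0.727
-0.08 (-5.5, 1.0, 8.1) 0.726
-0.074 (-6.1, -0.7, 10.2) 0.727
-0.068 (-6.2, 0.4, 10.9) 0.725
-0.062 (-6.7, 0.1, 10.7) 0.727
-0.056 (-6.4, 0.0, 12.2) 0.724
-0.05 (-6.7, 1.1, 13.2) 0.726
-0.049 (-11.0, 0.7, 14.6) 0.725
-0.048 (-11.6, 1.0, 16.3) 0.722
-0.047 (-12.8, -0.1, 16.4) 0.722
-0.046 (-12.7, 0.1, 17.3) 0.725
-0.045 (-12.4, -0.1, 16.6) 0.726
-0.044 (-12.9, -0.4, 16.6) 0.727
-0.043 (-14.5, 0.6, 17.3) 0.729
-0.042 (-12.0, 0.4, 15.2) 0.726
-0.041 (-12.6, -1.0, 16.8) 0.729
-0.04 (-12.5, 0.0, 16.5) 0.728
-0.039 (-12.4, 0.7, 17.6) 0.73
-0.038 (-12.8, 0.9, 17.0) 0.723
-0.037 (-13.8, 0.3, 18.4) 0.725
-0.036 (-20.3, 0.4, 23.2) 0.722
31.5 [0.60104317 0.23200782 0.02221773] [np.float64(0.6036380242592897), np.float64(0.2328493430809308), 0.021699999999999997]
```

```bash
cat > meas.py <<'E'
from h import *
import sys
p,d=manip.grab_frame("side");np.savez("side3.npz",p=p,d=d)
def e(im,xs,ys,ax,sg):
    d=np.gradient(cv2.GaussianBlur(im[...,1].astype(float),(0,0),4),axis=ax)
    return d*sg
for z,nm in((.036,"coaster"),(.028,"pile")):
    im,xs,ys=ortho("side",p,O,YAW,z,-.07,-.03,-.045,.045,.00025)
    m=abs(ys)<.02
    print(nm,"mouth x %.4f"%np.median(xs[np.argmax(e(im,xs,ys,1,1)[m],axis=1)]))
im,xs,ys=ortho("side",p,O,YAW,.036,-.1,.1,-.06,.06,.0005)
cv2.imwrite(sys.argv[1],np.hstack([im[::-1],cv2.resize(p[140:200,255:335],(400,300),interpolation=2)[:240]])[...,::-1])
print(manip.current_time())
E
python3 meas.py pics/i1.png
```

```text
coaster mouth x -0.0482
pile mouth x -0.0435
31.55
```

View pics/i1.png

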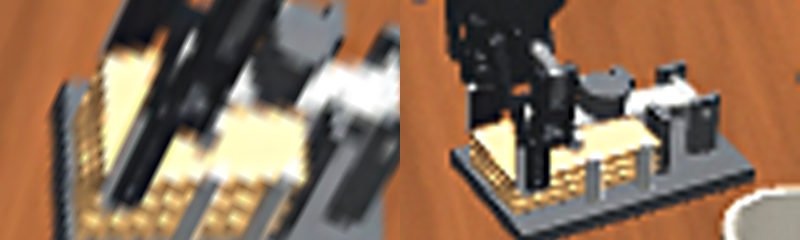

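The coaster's mouth edge measures x=-0.0482, the same as the pile's edge before, so it is at the back stop. The crop shows the fingers at (535,140) and the slab under the arm. I'll release it, clear the arm and check.

Run:
```python
from h import *
m=manip
m.set_gripper(1.0)
e=m.current_ee_pos()
m.move_l([e[0],e[1],e[2]+.10],max_speed=.12)
m.move_l([.45,-.05,.25],max_speed=.25)
m.dwell(.2)
out=[]
for n in("top","side"):
    p,d=m.grab_frame(n);np.savez(n+"4.npz",p=p,d=d)
    X=cloud(n,d);L=(X[...,:2]-O)@np.array([[np.cos(YAW),-np.sin(YAW)],[np.sin(YAW),np.cos(YAW)]])
    k=(d>0)&(abs(L[...,0]+.038)<.009)&(abs(L[...,1])<.028);print(n,"z near mouth",np.median(X[k][:,2]))
    for z,pp in((.036,p),(.028,np.load(n+"1.npz")["p"])):
        im,xs,ys=ortho(n,pp,O,YAW,z,-.07,-.03,-.045,.045,.00025)
        g=cv2.GaussianBlur(im[...,1].astype(float),(0,0),4)
        dx=np.gradient(g,axis=1);mm=abs(ys)<.025;x=np.median(xs[np.argmax(dx[mm],axis=1)])
        dy=np.gradient(g,axis=0)[:,(xs>-.044)&(xs<-.033)]
        lo=ys<-.02;hi=ys>.02
        print(n,z,"mouth x %.4f lowY %.4f highY %.4f"%(x,np.median(ys[lo][np.argmax(dy[lo],axis=0)]),np.median(ys[hi][np.argmin(dy[hi],axis=0)])))
    for z in((.036,)):
        im,_,_=ortho(n,p,O,YAW,z,-.08,.12,-.06,.06,.0005);out.append(im[::-1])
cv2.imwrite("pics/f.png",np.hstack(out)[...,::-1]);print(m.current_time())
```

```text
top z near mouth 0.03751777859544714
top 0.036 mouth x -0.0500 lowY -0.0300 highY 0.0338
top 0.028 mouth x -0.0505 lowY -0.0300 highY 0.0335
side z near mouth 0.03646502976177734
side 0.036 mouth x -0.0482 lowY -0.0310 highY 0.0334
side 0.028 mouth x -0.0487 lowY -0.0317 highY 0.0325
34.7333
```

View pics/f.png

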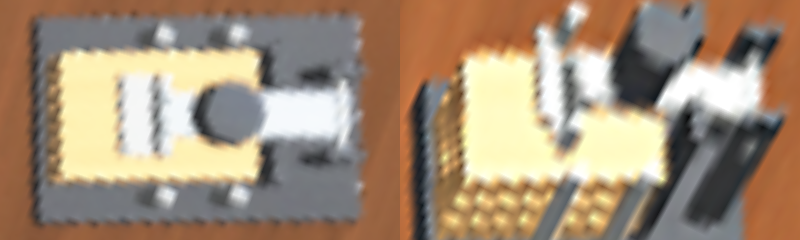

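Both cameras put the coaster within about 1 mm of where the pile top was, flat and straight, with the arm on it: top crop (160,115), side crop (560,120). Handing it in.

```bash
python3 -c "
from bench import manip
print(manip.sign_off())"
```

```text
the job is handed in; nothing more can be done
None
```

The coaster was laid flat on the mat and let go, then pushed under the arm to the back stop; both cameras put it within about 1 mm of the pile's original position, and the job is handed in with no verdict returned.

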